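# Shut the key box by the front door

### The job

Shut the key box: with the fingertips, fold its standing metal flap down over the keys, then push the flap along until its free edge is tucked fully home beneath the box's lip, so that it stays shut when you let go. Push only on the flap's outer side: do not pinch the flap or touch the cork pad on its inner side, do not lift the box or shove it along the shelf, and leave the kettlebell, the flask and the bowl with its ball alone.

Things in the scene. Friction and masses are not known exactly. Their poses are not given: they have to be found in the camera images.
- keybox: Loose open grey steel tray with keys, 150 (x) x 130 (y) x 55 mm, about 0.9 kg; slides if shoved with some 5 N. Origin: centre of its underside; z up, x from the flap's hinge towards the lip. Walls 4 mm thick: hinge-side wall 40 mm high, sides 46, lip-side wall 51. The lip is a 4 mm plate over the lip-side wall, 51 to 55 mm up, overhanging inwards to x = +58 mm along the whole width.
- hinge (a point): Middle of the flap's hinge line, which runs along the box's y axis at x = -64 mm plus the slide value, 44 mm above the shelf. Its axes turn with the flap: x from the hinge to the flap's free edge, y along the hinge, z out of the flap's outer face.
- flap_edge (a point): Middle of the flap's free edge, on its outer face. Flap: bare aluminium plate 110 mm wide, 4 mm thick, free edge 116 mm from the hinge line, outer face 4 mm from it (up when shut: 48 mm above the shelf, 3 mm of room under the lip). Fully tucked this point is at x = +68 mm in the box's frame, 10 mm beneath the lip. Axes as hinge.
- ridge (a point): Foot of the low straight ridge on the flap's outer face, on the side facing the hinge, 96 mm from the hinge line: the ridge is 80 mm wide (y), 8 mm thick and 5 mm high, parallel to the free edge, and gives the fingertip something to push against. Axes as hinge.
- lip (a point): Middle of the lower inner edge of the lip, at x = +58 mm and 51 mm up in the box's frame. Axes as keybox.
- flap (a joint): Fold angle of the flap in rad: 0 = flat over the tray (stop), 1.57 = upright, 1.75 = stop. It swings about the hinge line towards the lip. It starts standing; a weak spring lifts it again to about 0.7 when let go untucked; folding takes about 1 N at the free edge.
- rod (a joint): Slide of the flap with its hinge rod in the tray's slots, in m: 0 = back stop, 0.016 = home under the lip (stop). Takes about 2 N and stays where it is left. On the way down the free edge clears the lip only while this is below 0.005: fold first, then slide.
- pad: Cork pad, 96 mm wide and 2 mm thick, on the flap's inner side (the side towards the keys), from 17 to 112 mm from the hinge line. Origin on the hinge line, axes as hinge. Not to be touched.
- kettlebell: Red iron kettlebell, 132 mm across, 174 mm high, 4 kg. Origin: centre of its underside. Bystander.
- flask: Aluminium flask, 68 mm across, 200 mm high. Origin: centre of its underside. Bystander.
- bowl: White ceramic bowl, 150 mm across, 60 mm high. Origin: centre of its underside. Bystander.
- ball_center (a point): Centre of the hard dark rubber massage ball, 64 mm across, lying in the bowl. Bystander.

How it is judged:
By the outcome, as a careful person would: the job done as asked, in the order asked, and still so for the second after the job is handed in, with the robot touching nothing.
It also fails if it takes over 38 s, if anything falls off the work surface, if the arm or the gripper's body presses on something with over 40 N, if the wrist force passes 120 N, or if a joint passes its speed limit or range.

### The arm

A 6-joint arm with a two-finger parallel gripper is mounted at the origin on the work surface. World frame = base frame: x ahead of the robot, y to its left, z up, the work surface at z = 0. Lengths are in m, angles in rad, forces in N, time in s.
With the tool pointing down it reaches from about 0.425 to 0.95 m from the base axis. Payload 3.5 kg.
Tool frame: the origin (TCP) lies at the very end of the fingers, on their centre line; the grasp point (between the pads) lies env.grip_point_offset behind it (env.grip_point_offset is the distance from the TCP to the grasp point, in m); z points along the fingers, x is the direction in which the jaws open and shut, and the axes are right-handed (so a half turn about z gives the same grasp; the last joint's range is limited). The gripper opens to 85 mm and grips with 20 to 120 N. Pads are 22 mm wide; open, the fingers measure 114 mm over their backs; the gripper's body (76 mm by 85 mm) begins 54 mm behind the grasp point. The pads swing forward as they close: fully open they stand 13 mm farther back than shut.
Start: joints at [1.046, 0.286, 1.577, -0, 1.279, -0.15], TCP at [0.247, 0.628, 0.206] pointing down, gripper open.
Joint ranges: [-2.77, 2.77], [-0.9, 2.22], [0.21, 2.48], [-1.53, 4.67], [0.24, 2.81], [-2.84, 2.84]. Speed limits (rad/s): [2.79, 2.79, 3.14, 3.14, 3.14, 3.14].

### API

Orientations are given as a unit quaternion [x, y, z, w].
In Python, from station import env, eyes, ticket gives the robot as it stands.
- The arm moves only by the tool arm_command, never from a script. Its argument "increments" is a list of rows, each an object with "linear": the shift along the tool's x, y, z in m, a list of three; "roll": the turn about the tool's z in rad; "grip": the finger opening in m, from 0 to 0.0854. A call has 1 to 10 rows; each row shifts and turns the pose as measured when the row begins, along the tool's axes as they then stand; what a row does not reach is not made up. A row lasts 1/12 s, in which the tool goes at most 41.7 mm and 7.16 degrees, less where a joint would pass 70% of its speed; a pose out of reach is approached as far as the arm can. A call with a gripper value outside its range is refused whole. The fingers move at their own pace and stop on an object; "grip_force" is the grip in N (left out, the last holds). Time passes only in rows, so rows that do not move let the fingers close. It gives the time, the measured TCP pose, the force and the opening at its end, in the units of the state.
- env.get_obs(): the state, without advancing time (a new reading comes with each control period).
- eyes.capture(name): name is "side" or "top" or "wrist"; returns (picture, depth): 480x640x3 uint8, red, green, blue; 480x640 float32, m along the optical axis (not along the pixel's ray), 0 where there is no reading.
- eyes.get_calibration(name): a dict with "fovy" (degrees; the focal length in pixels is half the picture's height over the tangent of half this angle, whatever the lens; pixels are square), "cx", "cy" (the principal point, pixels), "pose" (4x4, takes a point from camera to world coordinates). Camera axes: x right, y up, looking along -z (the intrinsics and any distortion apply to the point x, -y, -z); pixel columns grow to the right and rows downward; lengths in m; the calibration is good to about 2 mm. A picture is of the moment at which its call begins: read the wrist's pose just before it. get_calibration takes no time and is no camera call; for the wrist camera it gives the pose at the moment of the call.
- ticket.hand_in(): hands the job in, once; it reports no verdict.
Trained networks look in the newest picture that a camera, given by its name, has taken for a name from the list of things; names that differ only in an ending like _2 or _b are one class to them, and where a whole thing is asked for, a point or a joint stands for the part that bears it (a point fixed in the world has none). Each returns a list of dicts, best first, with "confidence" (0 to 1); they miss things now and then, are a little off and sometimes report something else, mostly with a low value. They report only what shows in the picture. A call takes as long as a camera call.
- eyes.search_frame(query, camera): "box" ([centre column, centre row, width, height] in pixels, round what is visible of it).
- eyes.pinpoint(query, camera): "centre" ([column, row] in pixels: a listed point, or the origin of a listed thing).
The state is a dict: "clock": time; "q": joint angles; "qd": joint speeds; "tau": joint torques, N m; "position": TCP position; "orientation": TCP orientation; "contact_force": force on the tool from outside, world axes, zero at the start; "wrist_torque": the same for the moment, N m; "finger_gap": finger opening in m.
Only numpy, scipy, OpenCV 4.12 (cv2) and the standard library are available. Lean on these libraries where they do the work, as an engineer would, in place of code of your own. Each camera call takes 0.05 s, during which the arm holds its last target.

## Working session

There is one attempt and no reset: what is moved stays moved. The work goes in short steps, Python scripts to look and compute and a tool call to move; the robot and the scene stay as the last step left them, time stands still between calls to the robot, and variables do not carry over. Pictures are saved under pics/ and viewed, and the job is handed in when it is done.

Besides the shell and the picture viewer there is one more tool, called after "Call:" as a command line: name --argument value ..., lists and objects as JSON in quotes. arm_command: Moves the arm, as the interface text tells. Its arguments: {"type":"object","properties":{"increments":{"type":"array","items":{"type":"object","properties":{"linear":{"type":"array","items":{"type":"number"}},"roll":{"type":"number"},"grip":{"type":"number"}}}},"grip_force":{"type":"number"}},"required":["increments"]}

```bash
ls; mkdir -p pics; python3 - <<'E'
from station import env, eyes, ticket
import cv2, numpy as np
for n in ["side","top"]:
    p,d=eyes.capture(n); cv2.imwrite(f"pics/{n}0.png",p[:,:,::-1]); np.savez(f"pics/{n}0.npz",p=p,d=d)
    c=eyes.get_calibration(n); print(n,c)
    for q in ["keybox","hinge","flap_edge","ridge","lip","kettlebell","flask","bowl"]:
        try:
            r=eyes.pinpoint(q,n); print(q,[(x["centre"],x["confidence"]) for x in r[:2]])
        except Exception as e: print(q,e)
o=env.get_obs(); print(o, env.grip_point_offset)
E
```

```text
pics
side {'fovy': 53.85535428508588, 'cx': 321.6283334950697, 'cy': 243.72147144600962, 'pose': array([[ 0.80565503,  0.42058134, -0.41717059,  0.12939745],
       [-0.59220706,  0.55456825, -0.58458948, -0.6975564 ],
       [-0.01451786,  0.71802882,  0.69586194,  0.89185141],
       [ 0.        ,  0.        ,  0.        ,  1.        ]])}
keybox [([282.6, 268.6], 0.91)]
hinge [([271.0, 272.1], 0.64), ([271.3, 239.3], 0.33)]
flap_edge [([267.2, 232.9], 0.6)]
ridge [([272.1, 242.5], 0.6)]
lip [([284.5, 237.0], 0.86), ([269.0, 231.7], 0.73)]
kettlebell [([392.8, 403.0], 0.9), ([269.5, 230.6], 0.19)]
flask [([235.0, 195.7], 0.88)]
bowl [([389.2, 243.9], 0.9), ([267.2, 231.0], 0.33)]
top {'fovy': 52.570537850242026, 'cx': 321.68852065023765, 'cy': 232.82429565732642, 'pose': array([[ 0.02594935,  0.98806449, -0.1518394 ,  0.44460021],
       [-0.99953151,  0.02317898, -0.01998731, -0.01925839],
       [-0.01622927,  0.15228692,  0.98820307,  1.27944372],
       [ 0.        ,  0.        ,  0.        ,  1.        ]])}
keybox [([301.9, 278.7], 0.74)]
hinge [([319.5, 293.5], 0.68)]
flap_edg
[... 214 characters left out ...]
k': 0.9, 'q': array([ 1.04595507e+00,  2.86245541e-01,  1.57669449e+00,  4.79988451e-05,
        1.27858539e+00, -1.50047047e-01]), 'qd': array([-7.67456606e-04, -1.78178140e-03,  1.50938756e-03,  8.82955690e-05,
        2.84224011e-03, -3.57475666e-04]), 'tau': array([-5.20516078e-04, -4.05976760e+01, -2.92934436e+01, -2.08922088e-04,
        5.87807863e-04,  3.04299203e-05]), 'position': array([0.24709282, 0.62814394, 0.2057642 ]), 'orientation': array([ 8.26466543e-01,  5.62985835e-01,  2.03426217e-05, -3.52733901e-05]), 'contact_force': array([-0.2343198 , -0.98945626,  0.30140194]), 'wrist_torque': array([ 0.00544288,  0.02129042, -0.01133489]), 'finger_gap': 0.08525669673907457} 0.0187
```

View pics/side0.png

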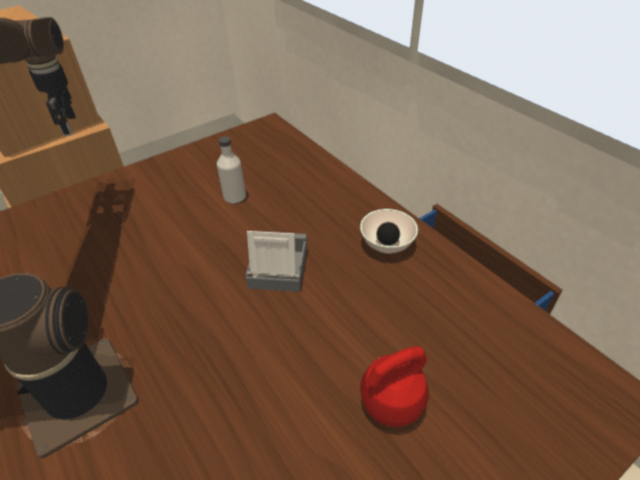

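View pics/top0.png

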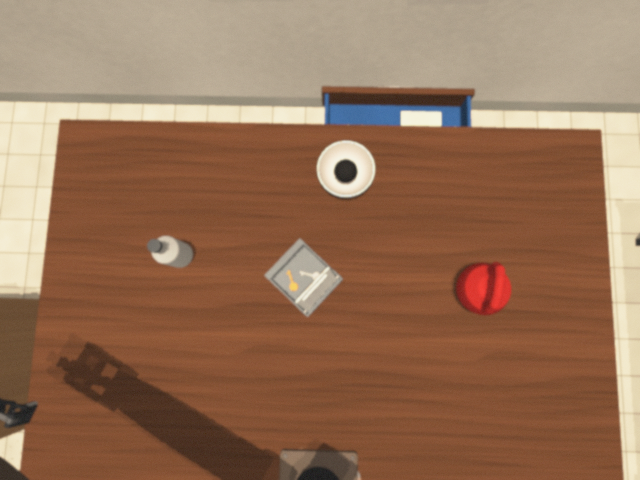

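```bash
cat > h.py <<'E'
import numpy as np
from station import env, eyes, ticket
def K(c): 
    f=240/np.tan(np.radians(c["fovy"])/2); return f
def cloud(name,d,c=None):
    c=c or eyes.get_calibration(name); f=K(c)
    v,u=np.mgrid[0:480,0:640].astype(float)
    P=np.stack([(u-c["cx"])/f*d,-(v-c["cy"])/f*d,-d],-1)
    W=P@c["pose"][:3,:3].T+c["pose"][:3,3]
    W[d<=0]=np.nan
    return W
def ray(name,px,z,c=None):
    c=c or eyes.get_calibration(name); f=K(c)
    r=c["pose"][:3,:3]@np.array([(px[0]-c["cx"])/f,-(px[1]-c["cy"])/f,-1])
    o=c["pose"][:3,3]; return o+r*(z-o[2])/r[2]
def proj(name,P,c=None):
    c=c or eyes.get_calibration(name); f=K(c)
    q=(np.asarray(P)-c["pose"][:3,3])@c["pose"][:3,:3]
    return np.stack([c["cx"]+f*q[...,0]/-q[...,2],c["cy"]-f*q[...,1]/-q[...,2]],-1)
E
python3 - <<'E'
from h import *
import cv2
for n,(a,b,w,h) in dict(top=(250,225,110,100),side=(225,210,100,90)).items():
    D=np.load(f"pics/{n}0.npz"); 
    cr=cv2.resize(D["p"][b:b+h,a:a+w],None,fx=6,fy=6,interpolation=cv2.INTER_CUBIC)
    cv2.imwrite(f"pics/{n}0c.png",cr[:,:,::-1])
    W=cloud(n,D["d"])
    s=W[b:b+h,a:a+w].reshape(-1,3)
    s=s[~np.isnan(s[:,2])]
    print(n,"table z",np.median(s[s[:,2]<.015][:,2]), np.percentile(s[:,2],[50,90,99,100]))
    t=s[(s[:,2]>.03)&(s[:,2]<.065)&(abs(s[:,0]-.3)<1)]
    r=cv2.minAreaRect((t[:,:2]*1000).astype(np.float32)); print(n,"30-65",len(t),r)
    t=s[s[:,2]>.08]; print("flap",len(t),t.mean(0), t[:,2].max()); r=cv2.minAreaRect((t[:,:2]*1000).astype(np.float32)); print(r)
for q,p,z in [("hinge",(319.5,293.5),.044),("lip",(287.9,258.8),.051),("edge",(310.8,285.5),.16),("keybox",(301.9,278.7),0)]:
    print(q,ray("top",p,z))
print(ray("side",(284.5,237.0),.051),ray("side",(271,272.1),.044),ray("side",(267.2,232.9),.16),ray("side",(282.6,268.6),0))
E
```

```text
top table z 0.00019720740115336532 [0.00074095 0.04734611 0.15176318 0.16210267]
top 30-65 738 ((521.29345703125, 50.4171142578125), (150.6882781982422, 131.84649658203125), 48.082767486572266)
flap 541 [0.49063906 0.01675202 0.12783055] 0.16210266770968507
((490.85333251953125, 16.186717987060547), (25.404890060424805, 109.75154876708984), 48.20140075683594)
side table z 7.015444041302832e-05 [0.00127228 0.10987315 0.15452961 0.15942918]
side 30-65 819 ((521.3006591796875, 48.712120056152344), (156.2000732421875, 132.66555786132812), 48.57674789428711)
flap 1406 [0.49145499 0.01340971 0.12099669] 0.15942918206661383
((491.2226867675781, 14.146236419677734), (27.97365951538086, 111.04403686523438), 49.489349365234375)
hinge [0.47936991 0.00723145 0.044     ]
lip [0.56459877 0.08967439 0.051     ]
edge [0.49380655 0.02518314 0.16      ]
keybox [0.51802602 0.05545067 0.        ]
[0.57143433 0.0874102  0.051     ] [0.48073887 0.00922862 0.044     ] [0.49005934 0.02108141 0.16      ] [0.52935204 0.038244   0.        ]
```

```bash
sleep 1
```

```text
(no output)
```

View pics/top0c.png

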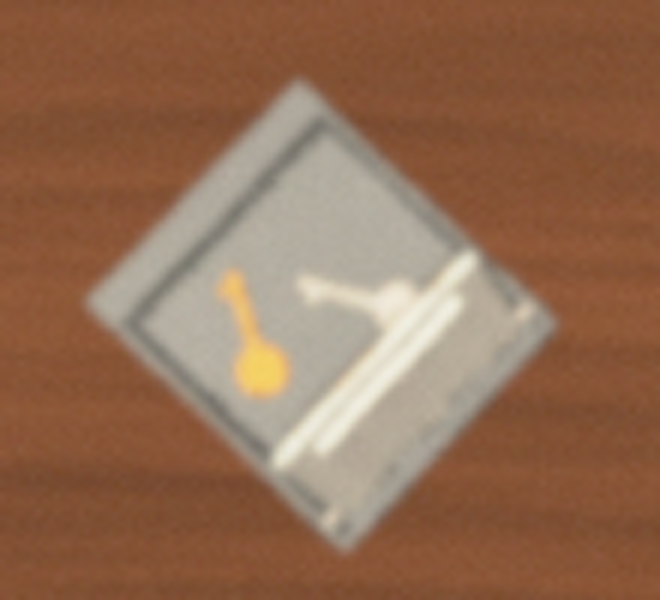

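View pics/side0c.png

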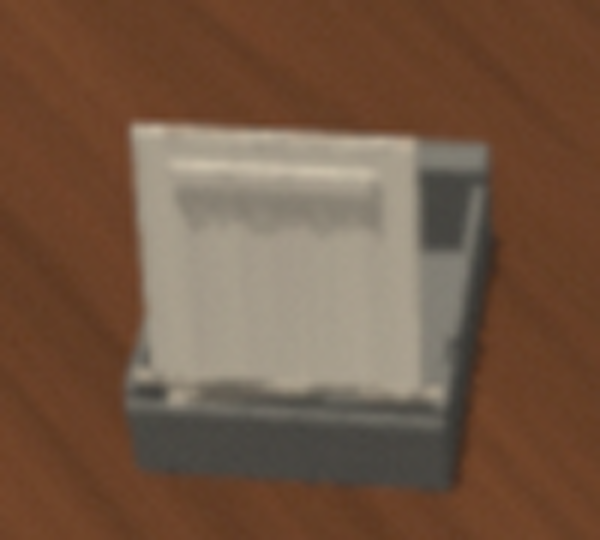

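```bash
python3 - <<'E'
from h import *
import cv2
from scipy.optimize import least_squares
T=[(264.7,275.5),(300,238.3),(307.5,316.7),(342.5,278.7)]
M=[(75,65,55),(75,-65,55),(-75,65,40),(-75,-65,40)]
# order in top: left corner = +y side of lip? compute
c=eyes.get_calibration("top")
W=[ray("top",t,m[2]/1000,c) for t,m in zip(T,M)]
for w in W: print(w)
print("lip-hinge dir",np.degrees(np.arctan2(*((W[0]+W[1]-W[2]-W[3])[[1,0]]))), "y dir",np.degrees(np.arctan2(*((W[0]+W[2]-W[1]-W[3])[[1,0]])))-90, "centre",sum(W)/4)
# flap plane in box frame
yaw=np.radians(48.1); ctr=np.array([.5212,.0497])
for n in ["top","side"]:
    D=np.load(f"pics/{n}0.npz"); W=cloud(n,D["d"]).reshape(-1,3)
    X=(W[:,:2]-ctr)@np.array([[np.cos(yaw),-np.sin(yaw)],[np.sin(yaw),np.cos(yaw)]])
    m=(abs(X[:,0])<.075)&(abs(X[:,1])<.06)&(W[:,2]>.065)&(W[:,2]<.125)
    print(n,m.sum()); x=X[m,0];z=W[m,2]
    for a in np.arange(.065,.125,.015):
        k=(z>=a)&(z<a+.015); 
        if k.any(): print(a,np.round(np.percentile(x[k],[10,50,90])*1e3,1), np.round(np.percentile(X[m,1][k],[1,99])*1e3,1))
o=env.get_obs(); print(o["position"],o["clock"],o["contact_force"])
from scipy.spatial.transform import Rotation as R
print(R.from_quat(o["orientation"]).as_matrix())
E
```

```text
[0.52056411 0.14631203 0.055     ]
[0.61733394 0.06038206 0.055     ]
[0.42080045 0.03595598 0.04      ]
[ 0.51831285 -0.05015592  0.04      ]
lip-hinge dir 48.01563709820136 y dir 48.47429320456013 centre [0.51925284 0.04812354 0.0475    ]
top 318
0.065 [-60.3 -58.6 -56.9] [-51.4  54.7]
0.08 [-56.6 -54.8 -53.1] [-53.8  52.8]
0.095 [-52.6 -50.9 -49.4] [-48.9  53.9]
0.11 [-49.  -47.6 -46.3] [-53.4  53.6]
side 1008
0.065 [-61.  -58.5 -55.9] [-55.1  51.8]
0.08 [-57.5 -54.8 -52.5] [-55.6  52.4]
0.095 [-54.  -51.1 -48.4] [-56.   51.5]
0.11 [-49.9 -47.2 -44.5] [-56.   52.9]
[0.24709282 0.62814394 0.2057642 ] 0.9 [-0.2343198  -0.98945626  0.30140194]
[[ 3.66093897e-01  9.30577916e-01 -6.09184560e-06]
 [ 9.30577913e-01 -3.66093896e-01  8.12097693e-05]
 [ 7.33418304e-05 -3.53993379e-05 -9.99999997e-01]]
```

Call:
arm_command --increments '[{"linear":[0,0,0],"roll":-0.1217,"grip":0},{"linear":[0,0,0],"roll":-0.1217,"grip":0},{"linear":[0,0,0],"roll":-0.1217,"grip":0},{"linear":[0,0,0],"roll":-0.1217,"grip":0},{"linear":[0,0,0],"roll":-0.1217,"grip":0},{"linear":[0,0,0],"roll":-0.1217,"grip":0},{"linear":[0,0,0],"roll":-0.1217,"grip":0},{"linear":[0,0,0],"roll":-0.1217,"grip":0},{"linear":[0,0,0],"roll":-0.1217,"grip":0},{"linear":[0,0,0],"roll":-0.1217,"grip":0}]' --grip_force 30

```text
clock: 1.73
position: [0.2471, 0.6282, 0.2058]
orientation: [0.34, 0.94, 0.0, 0.0]
contact_force: [-0.8, 0.8, 0.3]
finger_gap: -0.0003
```

```bash
cat >> h.py <<'E'
from scipy.spatial.transform import Rotation as R
YAW=np.radians(48.2); CTR=np.array([.5205,.049])
def status(target=None):
    o=env.get_obs(); M=R.from_quat(o["orientation"]).as_matrix(); p=o["position"]
    e=np.array([np.cos(YAW),np.sin(YAW)]); n=np.array([-e[1],e[0]])
    print("t",round(o["clock"],2),"p",p.round(4),"gap",round(o["finger_gap"],4),"q",o["q"].round(2))
    print("box-frame mm",((p[:2]-CTR)@e*1e3).round(1),((p[:2]-CTR)@n*1e3).round(1),(p[2]*1e3).round(1),"toolx yaw",np.degrees(np.arctan2(M[1,0],M[0,0])).round(2),"toolz",M[:,2].round(3))
    f=o["contact_force"]; print("F box",(f[:2]@e).round(2),(f[:2]@n).round(2),f[2].round(2))
    if target is not None:
        t=np.r_[CTR+e*target[0]/1e3+n*target[1]/1e3,target[2]/1e3]
        print("tool delta mm",(M.T@(t-p)*1e3).round(1))
E
python3 -c "
from h import *; status((-89,0,206))"
```

```text
t 1.73 p [0.2471 0.6282 0.2058] gap -0.0003 q [ 1.05  0.29  1.58  0.    1.28 -1.4 ]
box-frame mm 249.5 589.9 205.8 toolx yaw 140.22 toolz [ 0.  0. -1.]
F box 0.12 1.12 0.32
tool delta mm [-5.775e+02 -3.591e+02 -2.000e-01]
```

Call:
arm_command --increments '[{"linear":[0,0,0],"roll":0.035,"grip":0},{"linear":[-0.0349,-0.0152,0],"roll":0,"grip":0},{"linear":[-0.0349,-0.0152,0],"roll":0,"grip":0},{"linear":[-0.0349,-0.0152,0],"roll":0,"grip":0},{"linear":[-0.0349,-0.0152,0],"roll":0,"grip":0},{"linear":[-0.0349,-0.0152,0],"roll":0,"grip":0},{"linear":[-0.0349,-0.0152,0],"roll":0,"grip":0},{"linear":[-0.0349,-0.0152,0],"roll":0,"grip":0},{"linear":[-0.0349,-0.0152,0],"roll":0,"grip":0},{"linear":[-0.0349,-0.0152,0],"roll":0,"grip":0}]'

```text
clock: 2.57
position: [0.3937, 0.3119, 0.2048]
orientation: [0.348, 0.937, 0.002, 0.0]
contact_force: [0.8, -0.2, -0.4]
finger_gap: -0.0001
```

```bash
python3 -c "
from h import *; status((-89,0,206))"
```

```text
t 2.57 p [0.3937 0.3119 0.2048] gap -0.0001 q [ 0.47 -0.1   2.    0.    1.24 -1.96]
box-frame mm 111.4 269.7 204.8 toolx yaw 139.23 toolz [ 0.002  0.004 -1.   ]
F box 0.44 -0.73 -0.41
tool delta mm [-266.1 -205.2   -2.4]
```

Call:
arm_command --increments '[{"linear":[-0.0296,-0.0228,0],"roll":0.018,"grip":0},{"linear":[-0.0296,-0.0228,0],"roll":0,"grip":0},{"linear":[-0.0296,-0.0228,0],"roll":0,"grip":0},{"linear":[-0.0296,-0.0228,0],"roll":0,"grip":0},{"linear":[-0.0296,-0.0228,0],"roll":0,"grip":0},{"linear":[-0.0296,-0.0228,0],"roll":0,"grip":0},{"linear":[-0.0296,-0.0228,0],"roll":0,"grip":0},{"linear":[-0.0296,-0.0228,0],"roll":0,"grip":0},{"linear":[-0.0296,-0.0228,0],"roll":0,"grip":0},{"linear":[0,0,0],"roll":0,"grip":0}]'

```text
clock: 3.4
position: [0.4592, -0.0404, 0.2081]
orientation: [0.36, 0.933, 0.003, 0.007]
contact_force: [0.8, -0.1, -0.3]
finger_gap: 0.0
```

```bash
python3 -c "
from h import *; status((-89,0,122))"
```

```text
t 3.4 p [ 0.4592 -0.0404  0.2081] gap 0.0 q [-0.31 -0.22  2.09  0.01  1.25 -2.72]
box-frame mm -107.5 -13.9 208.1 toolx yaw 137.81 toolz [ 0.016  0.001 -1.   ]
F box 0.44 -0.62 -0.26
tool delta mm [14.9 17.4 86.2]
```

Call:
arm_command --increments '[{"linear":[0.005,0.004,0.02],"roll":0,"grip":0},{"linear":[0.004,0.003,0.02],"roll":0,"grip":0},{"linear":[0.003,0.003,0.02],"roll":0,"grip":0},{"linear":[0.002,0.003,0.015],"roll":0,"grip":0},{"linear":[0.001,0.002,0.01],"roll":0,"grip":0},{"linear":[0,0,0],"roll":0,"grip":0}]'

```text
clock: 3.9
position: [0.4619, -0.0213, 0.1234]
orientation: [0.364, 0.931, 0.004, 0.011]
contact_force: [-1.2, -0.1, -0.2]
finger_gap: 0.0
```

```bash
python3 - <<'E'
from h import *; import cv2
status((-89,0,122))
p,d=eyes.capture("side"); cv2.imwrite("pics/side1.png",cv2.resize(p[180:320,190:360],None,fx=4,fy=4,interpolation=cv2.INTER_CUBIC)[:,:,::-1])
E
```

```text
t 3.9 p [ 0.4619 -0.0213  0.1234] gap 0.0 q [-0.27 -0.12  2.17  0.01  1.07 -2.67]
box-frame mm -91.4 -3.2 123.4 toolx yaw 137.27 toolz [ 0.023 -0.    -1.   ]
F box -0.86 0.85 -0.19
tool delta mm [3.2 2.3 1.4]
```

View pics/side1.png

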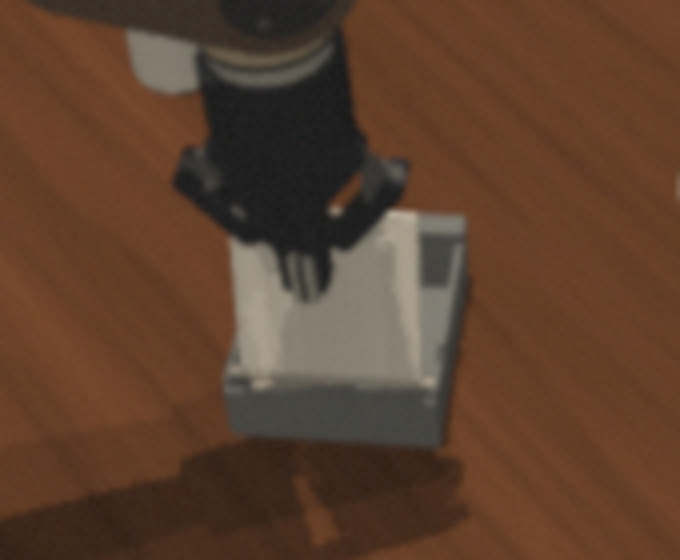

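Call:
arm_command --increments '[{"linear":[0.001,0.006,0],"roll":-0.016,"grip":0},{"linear":[0.001,0.006,0],"roll":0,"grip":0},{"linear":[0.001,0.006,0],"roll":0,"grip":0},{"linear":[0,0.006,0],"roll":0,"grip":0},{"linear":[0,0.005,0],"roll":0,"grip":0},{"linear":[0,0.005,0],"roll":0,"grip":0}]'

```text
clock: 4.45
position: [0.4881, 0.0081, 0.1304]
orientation: [0.356, 0.934, 0.005, 0.016]
contact_force: [-0.5, -1.1, -0.9]
finger_gap: 0.0002
```

```bash
python3 -c "
from h import *; status((-41,0,119))"
```

```text
t 4.45 p [0.4881 0.0081 0.1304] gap 0.0002 q [-0.19 -0.08  2.11  0.    1.07 -2.61]
box-frame mm -52.1 -3.1 130.4 toolx yaw 138.29 toolz [ 0.034 -0.003 -0.999]
F box -1.2 -0.37 -0.94
tool delta mm [ 3.4 10.9 11.5]
```

Call:
arm_command --increments '[{"linear":[0.001,0.004,0.004],"roll":0,"grip":0},{"linear":[0.001,0.004,0.004],"roll":0,"grip":0},{"linear":[0.001,0.004,0.004],"roll":0,"grip":0}]'

```text
clock: 4.7
position: [0.4968, 0.0202, 0.1196]
orientation: [0.355, 0.935, 0.005, 0.018]
contact_force: [-0.5, -0.8, -0.6]
finger_gap: 0.0001
```

```bash
python3 -c "
from h import *; status((-27,0,110.7))"
```

```text
t 4.7 p [0.4968 0.0202 0.1196] gap 0.0001 q [-0.17 -0.04  2.1   0.    1.04 -2.58]
box-frame mm -37.2 -1.5 119.6 toolx yaw 138.33 toolz [ 0.038 -0.003 -0.999]
F box -0.98 -0.14 -0.63
tool delta mm [ 1.8 10.   9.1]
```

Call:
arm_command --increments '[{"linear":[0.0004,0.0044,0.003],"roll":0,"grip":0},{"linear":[0.0004,0.0044,0.0035],"roll":0,"grip":0},{"linear":[0.0004,0.004,0.004],"roll":0,"grip":0},{"linear":[0.0004,0.004,0.004],"roll":0,"grip":0}]'

```text
clock: 5.03
position: [0.513, 0.0371, 0.1086]
orientation: [0.356, 0.934, 0.009, 0.023]
contact_force: [-0.1, 1.0, 4.9]
finger_gap: -0.0003
```

```bash
python3 - <<'E'
from h import *; import cv2
status((-5,0,86.8))
p,d=eyes.capture("side"); cv2.imwrite("pics/side2.png",cv2.resize(p[180:320,190:360],None,fx=4,fy=4,interpolation=cv2.INTER_CUBIC)[:,:,::-1])
E
```

```text
t 5.03 p [0.513  0.0371 0.1086] gap -0.0003 q [-0.13  0.01  2.08  0.01  1.01 -2.55]
box-frame mm -13.8 -2.3 108.6 toolx yaw 138.19 toolz [ 0.049  0.001 -0.999]
F box 0.64 0.71 4.88
tool delta mm [ 3.1  8.1 22. ]
```

View pics/side2.png

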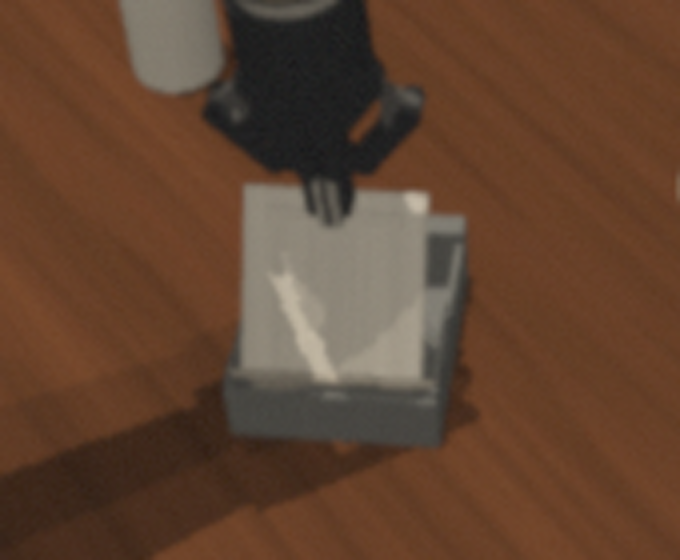

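Call:
arm_command --increments '[{"linear":[0.001,-0.005,0],"roll":0,"grip":0},{"linear":[0.001,-0.003,0.003],"roll":0,"grip":0},{"linear":[0,0,0.004],"roll":0,"grip":0}]'

```text
clock: 5.33
position: [0.5146, 0.0358, 0.1074]
orientation: [0.357, 0.934, 0.016, 0.031]
contact_force: [0.6, 1.9, 4.0]
finger_gap: -0.0003
```

```bash
python3 - <<'E'
from h import *; import cv2
status((-18,0,97.3))
E
```

```text
t 5.33 p [0.5146 0.0358 0.1074] gap -0.0003 q [-0.14 -0.    2.09  0.02  0.99 -2.56]
box-frame mm -13.7 -4.4 107.4 toolx yaw 138.09 toolz [ 0.068  0.008 -0.998]
F box 1.82 0.85 3.95
tool delta mm [ 4.8 -4.8  9.7]
```

```bash
cat >> h.py <<'E'
def boxf(W):
    e=np.array([np.cos(YAW),np.sin(YAW)]); n=np.array([-e[1],e[0]])
    return np.stack([(W[...,:2]-CTR)@e,(W[...,:2]-CTR)@n,W[...,2]],-1)*1e3
E
python3 - <<'E'
from h import *; import cv2
status()
for n,(a,b,w,h) in dict(side=(225,200,100,100),top=(250,225,110,100)).items():
    p,d=eyes.capture(n); B=boxf(cloud(n,d)); np.savez(f"pics/{n}3.npz",p=p,d=d)
    cv2.imwrite(f"pics/{n}3.png",cv2.resize(p[b:b+h,a:a+w],None,fx=6,fy=6,interpolation=cv2.INTER_CUBIC)[:,:,::-1])
    for lo,hi in [(-50,-35),(30,50)]:
        m=(B[...,1]>lo)&(B[...,1]<hi)&(abs(B[...,0])<75)&(B[...,2]>58)&(B[...,2]<150)
        q=B[m]
        if len(q)>10:
            for s in np.arange(-60,60,10):
                k=(q[:,0]>=s)&(q[:,0]<s+10)
                if k.sum()>3: print(n,lo,s,k.sum(),np.round([q[k,0].mean(),np.median(q[k,2])],1))
    
E
```

```text
t 5.33 p [0.5146 0.0358 0.1074] gap -0.0003 q [-0.14 -0.    2.09  0.02  0.99 -2.56]
box-frame mm -13.7 -4.4 107.4 toolx yaw 138.09 toolz [ 0.068  0.008 -0.998]
F box 1.82 0.85 3.95
side -50 -60 34 [-54.5  62.4]
side -50 -50 43 [-44.9  74.9]
side -50 -40 43 [-34.9  89.4]
side -50 -30 44 [-25.  102.8]
side -50 -20 54 [-15.4 118. ]
side -50 -10 40 [ -4.9 131.2]
side -50 0 10 [  1.9 138.3]
side 30 -60 37 [-54.   62.3]
side 30 -50 61 [-45.2  75.8]
side 30 -40 56 [-34.7  90. ]
side 30 -30 58 [-24.3 103.2]
side 30 -20 62 [-14.5 117.5]
side 30 -10 51 [ -4.6 131.5]
side 30 0 15 [  2.1 138. ]
top -50 -40 6 [-34.9  89. ]
top -50 0 8 [  3.2 138. ]
top 30 -60 18 [-53.5  64.5]
top 30 -50 18 [-46.   72.1]
top 30 -40 6 [-37.7  86.9]
```

View pics/side3.png

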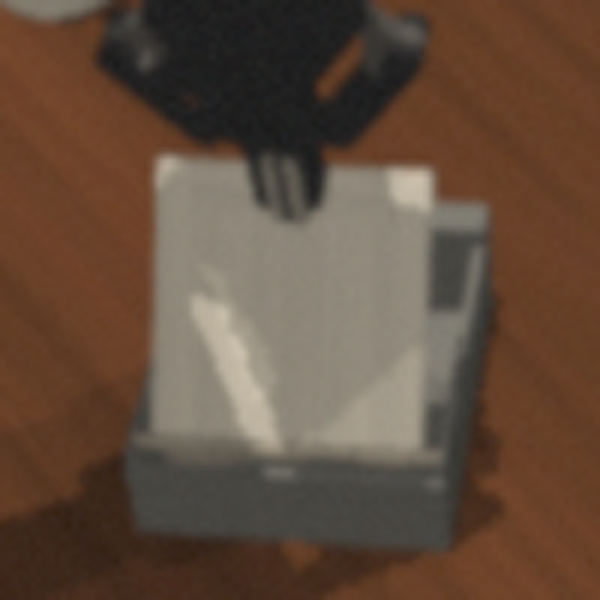

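View pics/top3.png

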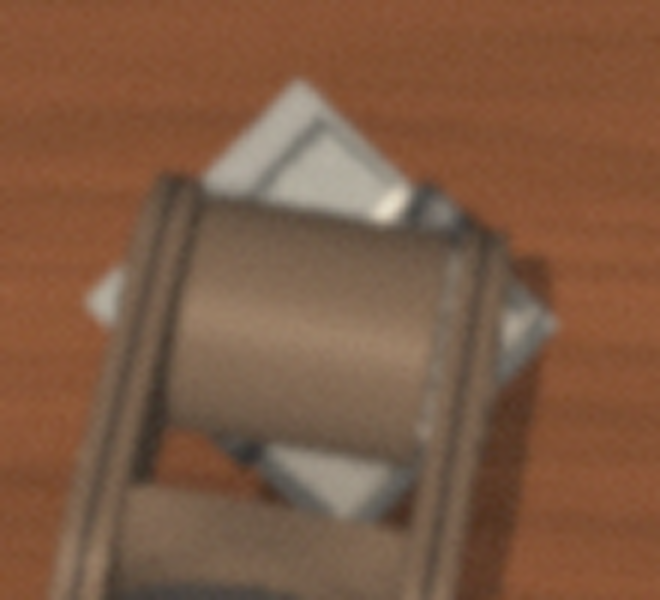

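```bash
python3 - <<'E'
from h import *
d=np.load("pics/side3.npz"); B=boxf(cloud("side",d["d"]))
P=d["p"].astype(int).sum(-1)
for v in range(222,244,2): print(v,[tuple(np.round(B[v,u]).astype(int))+(P[v,u],) for u in (266,270,274,278,282)])
o=env.get_obs(); print(proj("side",o["position"]))
print(np.round(R.from_quat(o["orientation"]).as_matrix(),3))
E
```

```text
222 [(np.int64(-31), np.int64(6), np.int64(185), np.int64(91)), (np.int64(-21), np.int64(0), np.int64(176), np.int64(87)), (np.int64(-29), np.int64(-12), np.int64(184), np.int64(92)), (np.int64(-25), np.int64(-20), np.int64(181), np.int64(102)), (np.int64(-28), np.int64(-30), np.int64(184), np.int64(102))]
224 [(np.int64(-32), np.int64(7), np.int64(179), np.int64(103)), (np.int64(-24), np.int64(0), np.int64(172), np.int64(109)), (np.int64(-29), np.int64(-11), np.int64(177), np.int64(99)), (np.int64(-12), np.int64(-16), np.int64(163), np.int64(117)), (np.int64(-29), np.int64(-30), np.int64(179), np.int64(139))]
226 [(np.int64(-24), np.int64(9), np.int64(165), np.int64(161)), (np.int64(-29), np.int64(-1), np.int64(171), np.int64(189)), (np.int64(-27), np.int64(-10), np.int64(169), np.int64(142)), (np.int64(-15), np.int64(-17), np.int64(159), np.int64(120)), (np.int64(161), np.int64(13), np.int64(0), np.int64(217))]
228 [(np.int64(-24), np.int64(10), np.int64(160), np.int64(257)), (np.int64(-29), np.int64(-1), np.int64(164), np.int64(227)), (np.int64(-28), np.int64(-10), np.int64(164), 
[... 1823 characters left out ...]
np.int64(6), np.int64(115), np.int64(396)), (np.int64(-17), np.int64(-4), np.int64(115), np.int64(396)), (np.int64(-16), np.int64(-13), np.int64(115), np.int64(397)), (np.int64(-17), np.int64(-23), np.int64(117), np.int64(403))]
242 [(np.int64(-18), np.int64(16), np.int64(108), np.int64(402)), (np.int64(-20), np.int64(6), np.int64(111), np.int64(397)), (np.int64(-19), np.int64(-4), np.int64(110), np.int64(395)), (np.int64(-20), np.int64(-14), np.int64(113), np.int64(397)), (np.int64(-19), np.int64(-23), np.int64(112), np.int64(406))]
[274.98282453 241.54401657]
[[-0.743  0.665  0.069]
 [ 0.667  0.745  0.007]
 [-0.047  0.051 -0.998]]<stdin>:4: RuntimeWarning: invalid value encountered in cast
```

```bash
python3 - <<'E'
from h import *
for P in [(0.4619,-0.0213,0.1234),(0.4619,-0.0213,0.1334),(0.4619,-0.0213,0.1434),(0.513,0.0371,.1086)]:
    print((proj("side",P)-[190,180])*4)
E
```

```text
[311.75287804 320.1310253 ]
[310.08703667 307.77796407]
[308.39921714 295.26192363]
[335.5263516  244.29737815]
```

Call:
arm_command --increments '[{"linear":[0,-0.01,-0.025],"roll":0,"grip":0},{"linear":[0,-0.02,-0.025],"roll":0,"grip":0},{"linear":[0.002,-0.02,0],"roll":0,"grip":0},{"linear":[0.002,-0.015,0],"roll":0,"grip":0},{"linear":[0,0,0],"roll":0,"grip":0},{"linear":[0,0,0],"roll":0,"grip":0}]'

```text
clock: 5.93
position: [0.46, -0.0138, 0.1515]
orientation: [0.356, 0.934, 0.012, 0.028]
contact_force: [-0.6, -0.2, 0.4]
finger_gap: -0.0001
```

```bash
python3 - <<'E'
from h import *; import cv2
status()
o=env.get_obs();M=R.from_quat(o["orientation"]).as_matrix()
p,d=eyes.capture("side"); np.savez("pics/side4.npz",p=p,d=d); B=boxf(cloud("side",d))
c=p[150:290,190:360].copy(); c=cv2.resize(c,None,fx=4,fy=4,interpolation=cv2.INTER_CUBIC)
for k in (0,.01,.02,.03):
    for s in (-.011,0,.011):
        q=(proj("side",o["position"]-M[:,2]*k+M[:,1]*s)-[190,150])*4+1.5
        cv2.circle(c,(int(q[0]),int(q[1])),2,(255,0,0) if k==0 else (0,255,0) if k==.02 else (0,0,255),-1)
cv2.imwrite("pics/side4.png",c[:,:,::-1])
p,d=eyes.capture("wrist"); np.savez("pics/wrist4.npz",p=p,d=d); cv2.imwrite("pics/wrist4.png",p[:,:,::-1])
print(proj("wrist",o["position"]),proj("wrist",o["position"]-M[:,2]*.02))
E
```

```text
t 5.93 p [ 0.46   -0.0138  0.1515] gap -0.0001 q [-0.26 -0.19  2.17  0.02  1.1  -2.68]
box-frame mm -87.1 3.2 151.5 toolx yaw 138.25 toolz [ 0.06   0.002 -0.998]
F box -0.57 0.31 0.37
[318.16429518 277.0151431 ] [318.13535969 293.78568866]
```

View pics/side4.png

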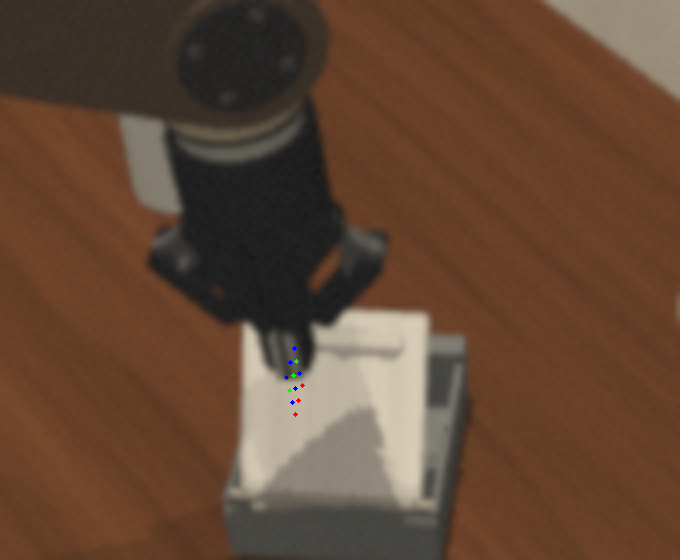

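View pics/wrist4.png

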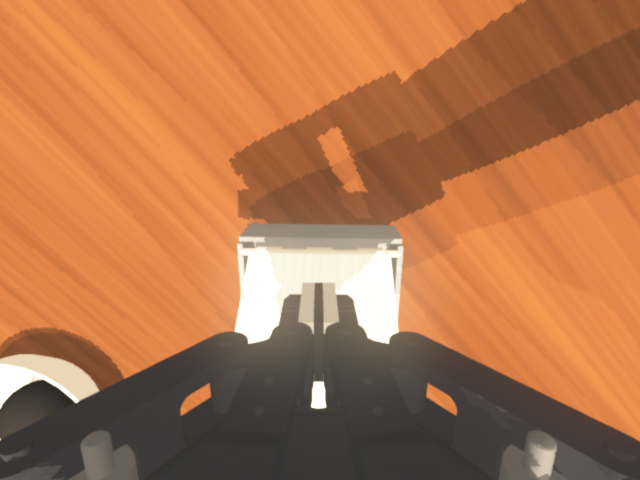

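```bash
python3 - <<'E'
from h import *
o=env.get_obs();M=R.from_quat(o["orientation"]).as_matrix();p=o["position"]
for n in("side","wrist"):
    D=np.load(f"pics/{n}4.npz"); T=(cloud(n,D["d"])-p)@M*1e3
    m=(abs(T[...,0])<13)&(abs(T[...,1])<22)&(T[...,2]>-75)&(T[...,2]<4)
    t=T[m]; print(n,m.sum())
    for a in range(-75,5,5):
        k=(t[:,2]>=a)&(t[:,2]<a+5)
        if k.sum()>0: print(a,k.sum(),"x",np.round(np.percentile(t[k,0],[2,98]),1),"y",np.round(np.percentile(t[k,1],[2,50,98]),1))
for k in (0,.01,.02):
    for s in (-.011,0,.011): print(k,s,proj("wrist",p-M[:,2]*k+M[:,1]*s).round(1))
D=np.load("pics/wrist4.npz"); T=(cloud("wrist",D["d"])-p)@M*1e3
for v in range(270,330,4): print(v,T[v,310].round(0),T[v,322].round(0), T[v,294].round(0))
E
```

```text
side 175
-75 29 x [-11.1   9.7] y [-14.9 -11.7   7.8]
-70 18 x [-11.7  12.3] y [-14.6 -11.7   2.1]
-65 14 x [-6.9  4.3] y [-12.9 -11.   -5.4]
-60 21 x [-11.6  11.8] y [-12.9 -10.1  -6.3]
-55 18 x [-13.   10.8] y [-13.  -10.3  -6.7]
-50 22 x [-12.5  11.9] y [-13.6 -11.3  -6.4]
-45 17 x [-11.1  10.3] y [-13.8 -10.5  -6.3]
-40 18 x [-10.6  10.6] y [-14.  -10.5  -5. ]
-35 13 x [-11.7   9.4] y [-13.3 -10.4  -6.2]
-30 5 x [-7.2  5.2] y [-11.3 -10.2  -9.1]
wrist 4915
-75 1456 x [-12.   12.2] y [-12.9 -10.8  10.1]
-70 389 x [-12.6  12.7] y [-12.8 -11.2  -5.8]
-65 909 x [-5.8  6.4] y [-10.9  -5.5  11. ]
-60 291 x [-11.2  12.2] y [-10.7 -10.1  -6.3]
-55 474 x [-12.6  12.5] y [-10.6  -9.6  -5.6]
-50 423 x [-12.5  12.5] y [-10.6  -9.6  -5.6]
-45 381 x [-12.3  12.5] y [-10.5  -9.7  -5.7]
-40 352 x [-12.5  12.5] y [-10.6  -9.8  -5.7]
-35 225 x [-11.8  11.5] y [-10.6 -10.1  -5.8]
-30 15 x [-4.5  5.9] y [-10.2 -10.   -9.6]
0 -0.011 [318.4 256.8]
0 0 [318.4 278. ]
0 0.011 [318.4 298.6]
0.01 -0.011 [318.4 263.7]
0.01 0 [318.4 286. ]
0.01 0.011 [318.3 307.5]
0.02 -0.011 [318.3 271.4]
0.02 0 [318.3 294.9]
0.02 0.011 [318.3 317.6]
270 [-6. 29. 90.] [ 3. 29. 91.] [-18.  29.  90.]
274 [-6. 32. 89.] [ 3. 31. 87.] [-18.  32.  88.]
278 [-6. 33. 84.] [ 3. 34. 85.] [-18.  34.  85.]
282 [ -3. -10. -30.] [  1. -10. -30.] [-18.  36.  82.]
286 [ -3. -10. -33.] [  1. -10. -34.] [-18.  37.  79.]
290 [ -3. -10. -38.] [  1. -11. -39.] [-18.  40.  76.]
294 [ -3. -10. -42.] [  1. -10. -42.] [-10.  -6. -33.]
298 [ -3. -10. -45.] [  1. -10. -45.] [ -9.  -6. -37.]
302 [ -3. -10. -48.] [  1. -10. -49.] [nan nan nan]
306 [ -3. -10. -52.] [  1. -10. -52.] [ -9.  -6. -44.]
310 [ -3. -10. -54.] [  1. -10. -55.] [ -9.  -6. -47.]
314 [ -3. -10. -57.] [  1. -10. -58.] [ -9.  -7. -51.]
318 [ -3. -10. -60.] [  1. -10. -61.] [ -8.  -6. -54.]
322 [ -3. -10. -63.] [  1. -10. -63.] [ -8. -11. -65.]
326 [ -3.  -8. -63.] [  1.  -9. -63.] [ -7. -12. -70.]
```

```bash
python3 - <<'E'
from h import *
D=np.load("pics/side4.npz"); B=boxf(cloud("side",D["d"]))
for lo,hi in [(-50,-42),(44,52)]:
    q=B[(B[...,1]>lo)&(B[...,1]<hi)&(abs(B[...,0])<75)&(B[...,2]>60)&(B[...,2]<165)]
    k=np.polyfit(q[:,2],q[:,0],1); print(lo,len(q),np.arctan(1/k[0]),np.polyval(k,48),q[:,2].max())
# box position check: lip plate
m=(B[...,2]>52)&(B[...,2]<58)&(B[...,0]>50); print(np.percentile(B[m][:,0],[2,98]),np.percentile(B[m][:,1],[2,98]))
status((-45,0,85))
E
```

```text
-50 136 0.9536708123312427 -64.96954190203851 140.64658776965177
44 117 0.9700376313355675 -63.36202583802102 131.88481714211375
[  60.56439912 1856.2183179 ] [-912.2464043  1243.45836229]
t 6.03 p [ 0.4604 -0.0133  0.1514] gap 0.0 q [-0.26 -0.19  2.17  0.02  1.1  -2.68]
box-frame mm -86.5 3.3 151.4 toolx yaw 138.31 toolz [ 0.059  0.003 -0.998]
F box -0.12 -0.62 0.25
tool delta mm [-0.5 38.7 68.1]
```

Call:
arm_command --increments '[{"linear":[0,0.003,0.013],"roll":0,"grip":0},{"linear":[0,0.004,0.013],"roll":0,"grip":0},{"linear":[0,0.005,0.012],"roll":0,"grip":0},{"linear":[0,0.006,0.01],"roll":0,"grip":0},{"linear":[0,0.006,0.008],"roll":0,"grip":0},{"linear":[0,0.005,0.006],"roll":0,"grip":0},{"linear":[0,0,0],"roll":0,"grip":0}]'

```text
clock: 6.62
position: [0.4857, 0.0121, 0.0851]
orientation: [0.353, 0.935, 0.011, 0.025]
contact_force: [-0.1, -0.1, 0.1]
finger_gap: -0.0001
```

```bash
python3 - <<'E'
from h import *
status((-28,0,82))
E
```

```text
t 6.62 p [0.4857 0.0121 0.0851] gap -0.0001 q [-0.19 -0.03  2.16  0.02  0.95 -2.62]
box-frame mm -50.6 1.3 85.1 toolx yaw 138.56 toolz [ 0.055  0.003 -0.998]
F box -0.13 -0.04 0.06
tool delta mm [-1.4 22.5  4. ]
```

Call:
arm_command --increments '[{"linear":[0,0.006,0.001],"roll":0,"grip":0},{"linear":[0,0.006,0.001],"roll":0,"grip":0},{"linear":[0,0.005,0.001],"roll":0,"grip":0},{"linear":[0,0.005,0.002],"roll":0,"grip":0},{"linear":[0,0.004,0.003],"roll":0,"grip":0},{"linear":[0,0,0],"roll":0,"grip":0}]'

```text
clock: 7.12
position: [0.5062, 0.0341, 0.0784]
orientation: [0.353, 0.935, 0.011, 0.026]
contact_force: [-0.3, 0.1, 0.5]
finger_gap: 0.0001
```

```bash
python3 - <<'E'
from h import *; import cv2
status((-14,0,69.6))
p,d=eyes.capture("side"); cv2.imwrite("pics/side5.png",cv2.resize(p[180:320,190:360],None,fx=4,fy=4,interpolation=cv2.INTER_CUBIC)[:,:,::-1])
B=boxf(cloud("side",d))
for lo,hi in [(-50,-42),(44,52)]:
    q=B[(B[...,1]>lo)&(B[...,1]<hi)&(abs(B[...,0])<75)&(B[...,2]>60)&(B[...,2]<165)]
    k=np.polyfit(q[:,2],q[:,0],1); print(lo,len(q),np.arctan(1/k[0]),np.polyval(k,48),q[:,2].max())
E
```

```text
t 7.12 p [0.5062 0.0341 0.0784] gap 0.0001 q [-0.14  0.03  2.12  0.01  0.94 -2.57]
box-frame mm -20.6 0.7 78.4 toolx yaw 138.65 toolz [ 0.056  0.002 -0.998]
F box -0.11 0.33 0.5
tool delta mm [-0.4  6.3  9. ]
-50 134 0.8388338802196418 -63.60898115381801 130.5949826286329
44 111 0.9166104169255168 -58.76667311533671 163.51607080324237
```

View pics/side5.png

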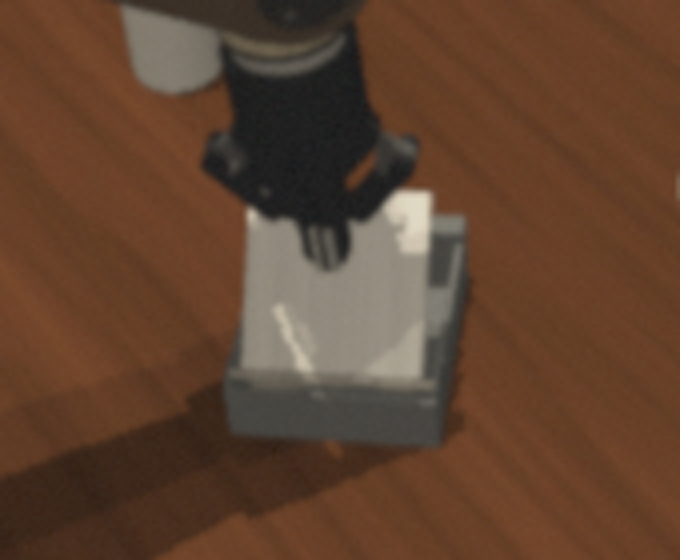

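Call:
arm_command --increments '[{"linear":[0,0.0035,0.0045],"roll":0,"grip":0},{"linear":[0,0.0035,0.0045],"roll":0,"grip":0},{"linear":[0,0.003,0.0045],"roll":0,"grip":0},{"linear":[0,0.003,0.0045],"roll":0,"grip":0},{"linear":[0,0,0],"roll":0,"grip":0}]'

```text
clock: 7.58
position: [0.517, 0.0444, 0.0602]
orientation: [0.353, 0.935, 0.011, 0.027]
contact_force: [-0.6, 0.2, 0.5]
finger_gap: 0.0001
```

```bash
python3 - <<'E'
from h import *
status((2.5,0,42.5))
E
```

```text
t 7.58 p [0.517  0.0444 0.0602] gap 0.0001 q [-0.11  0.08  2.1   0.01  0.9  -2.54]
box-frame mm -5.8 -0.5 60.2 toolx yaw 138.6 toolz [ 0.057  0.002 -0.998]
F box -0.26 0.54 0.45
tool delta mm [ 1.2  7.6 18. ]
```

Call:
arm_command --increments '[{"linear":[0,0.002,0.004],"roll":0,"grip":0},{"linear":[0,0.0015,0.004],"roll":0,"grip":0},{"linear":[0,0.0015,0.004],"roll":0,"grip":0},{"linear":[0,0.001,0.004],"roll":0,"grip":0},{"linear":[0,0.001,0.004],"roll":0,"grip":0},{"linear":[0,0,0],"roll":0,"grip":0}]'

```text
clock: 8.08
position: [0.5234, 0.0504, 0.038]
orientation: [0.353, 0.935, 0.011, 0.026]
contact_force: [0.4, 0.5, 0.8]
finger_gap: -0.0001
```

```bash
python3 - <<'E'
from h import *; import cv2
status((5.8,0,31))
p,d=eyes.capture("side"); cv2.imwrite("pics/side6.png",cv2.resize(p[180:320,190:360],None,fx=4,fy=4,interpolation=cv2.INTER_CUBIC)[:,:,::-1])
E
```

```text
t 8.08 p [0.5234 0.0504 0.038 ] gap -0.0001 q [-0.1   0.14  2.09  0.01  0.86 -2.53]
box-frame mm 3.0 -1.2 38.0 toolx yaw 138.58 toolz [ 0.057  0.002 -0.998]
F box 0.63 0.05 0.82
tool delta mm [1.5 2.5 7.1]
```

View pics/side6.png

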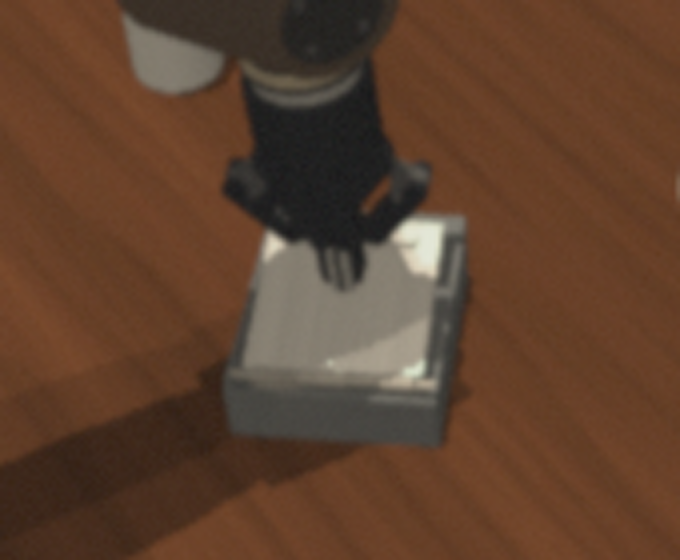

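Flap is almost down, with the tip at about (340,285) and the ridge free ahead of it. I'll keep lowering gently.

Call:
arm_command --increments '[{"linear":[0,0.0005,0.003],"roll":0,"grip":0},{"linear":[0,0.0005,0.003],"roll":0,"grip":0},{"linear":[0,0.0005,0.003],"roll":0,"grip":0},{"linear":[0,0,0.002],"roll":0,"grip":0},{"linear":[0,0,0],"roll":0,"grip":0}]'

```text
clock: 8.55
position: [0.5255, 0.0515, 0.0267]
orientation: [0.353, 0.935, 0.011, 0.027]
contact_force: [0.3, 0.1, 0.9]
finger_gap: 0.0003
```

```bash
python3 - <<'E'
from h import *
status((6.,0,20))
E
```

```text
t 8.55 p [0.5255 0.0515 0.0267] gap 0.0003 q [-0.1   0.16  2.09  0.01  0.83 -2.53]
box-frame mm 5.2 -2.1 26.7 toolx yaw 138.57 toolz [ 0.058  0.002 -0.998]
F box 0.34 -0.17 0.91
tool delta mm [2.3 0.5 6.7]
```

Call:
arm_command --increments '[{"linear":[0.001,0,0.002],"roll":0,"grip":0},{"linear":[0.0005,0,0.0015],"roll":0,"grip":0},{"linear":[0,0,0.0015],"roll":0,"grip":0},{"linear":[0,0,0],"roll":0,"grip":0}]'

```text
clock: 8.88
position: [0.5257, 0.052, 0.0224]
orientation: [0.353, 0.935, 0.011, 0.028]
contact_force: [-2.1, -0.2, 3.3]
finger_gap: -0.0004
```

```bash
python3 - <<'E'
from h import *
status((6.,0,20))
E
```

```text
t 8.88 p [0.5257 0.052  0.0224] gap -0.0004 q [-0.1   0.17  2.09  0.01  0.82 -2.52]
box-frame mm 5.7 -1.9 22.4 toolx yaw 138.58 toolz [ 0.06   0.001 -0.998]
F box -1.54 1.41 3.28
tool delta mm [2.  0.2 2.3]
```

```bash
cat > chk.py <<'E'
from h import *; import cv2,sys
t=sys.argv[1]
status()
for n,(a,b,w,h) in dict(side=(225,210,100,90),top=(250,225,110,100)).items():
    p,d=eyes.capture(n); B=boxf(cloud(n,d)); np.savez(f"pics/{n}{t}.npz",p=p,d=d)
    cv2.imwrite(f"pics/{n}{t}.png",cv2.resize(p[b:b+h,a:a+w],None,fx=6,fy=6,interpolation=cv2.INTER_CUBIC)[:,:,::-1])
    for lo,hi in [(-48,-30),(-12,12),(30,48)]:
        m=(B[...,1]>lo)&(B[...,1]<hi)&(B[...,0]>-80)&(B[...,0]<80)&(B[...,2]>20)&(B[...,2]<75)
        q=B[m]
        print(n,lo,[ (int(s),round(float(np.median(q[k,2])),1)) for s in range(-60,80,8) if (k:=(q[:,0]>=s)&(q[:,0]<s+8)).sum()>3])
E
python3 chk.py 7
```

```text
t 8.88 p [0.5257 0.052  0.0224] gap -0.0004 q [-0.1   0.17  2.09  0.01  0.82 -2.52]
box-frame mm 5.7 -1.9 22.4 toolx yaw 138.58 toolz [ 0.06   0.001 -0.998]
F box -1.54 1.41 3.28
side -48 [(-60, 48.0), (-52, 47.9), (-44, 48.1), (-36, 47.8), (-28, 47.1), (-20, 47.6), (-12, 46.5), (-4, 47.6), (4, 47.5), (12, 47.5), (20, 47.9), (28, 49.4), (36, 51.4), (44, 47.0), (52, 46.5), (60, 53.6), (68, 34.7)]
side -12 [(-60, 48.0), (-52, 47.6), (-44, 48.2), (-36, 47.6), (-28, 47.4), (-20, 48.2), (-12, 59.0), (-4, 55.6), (28, 50.0), (60, 55.6), (68, 55.7)]
side 30 [(-60, 48.0), (-52, 47.7), (-44, 47.5), (-36, 47.3), (-28, 47.8), (-20, 47.7), (-12, 48.0), (-4, 47.7), (4, 48.9), (12, 47.7), (20, 47.7), (28, 47.1)]
top -48 [(-60, 47.1), (-52, 48.2), (-44, 46.4), (-36, 45.4), (20, 47.0), (28, 47.5), (36, 49.7), (44, 48.1), (52, 54.1), (60, 54.5), (68, 54.9)]
top -12 [(68, 53.3)]
top 30 [(-36, 47.9), (-28, 46.5), (-20, 48.2)]
```

View pics/side7.png

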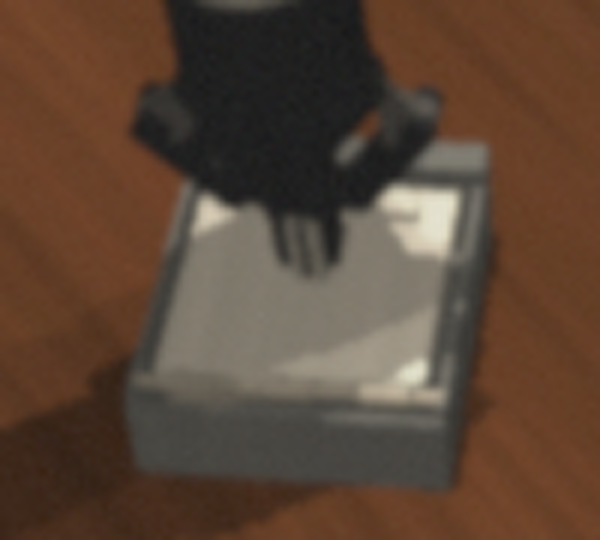

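View pics/top7.png

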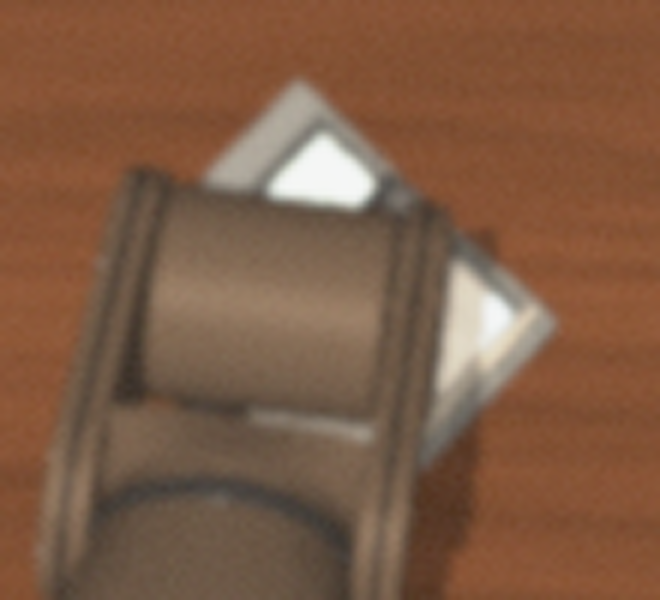

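Call:
arm_command --increments '[{"linear":[0.0005,0.003,0.001],"roll":0,"grip":0},{"linear":[0.0005,0.003,0.001],"roll":0,"grip":0},{"linear":[0,0.003,0.001],"roll":0,"grip":0}]'

```text
clock: 9.23
position: [0.5323, 0.0589, 0.0218]
orientation: [0.353, 0.935, 0.011, 0.029]
contact_force: [-2.9, -0.3, 7.4]
finger_gap: -0.0003
```

```bash
python3 -c "
from h import *; status((39,0,20))"
```

```text
t 9.23 p [0.5323 0.0589 0.0218] gap -0.0003 q [-0.08  0.18  2.08  0.01  0.82 -2.51]
box-frame mm 15.2 -2.2 21.8 toolx yaw 138.58 toolz [ 0.062 -0.    -0.998]
F box -2.13 1.93 7.38
tool delta mm [ 2.1 23.7  2.7]
```

Call:
arm_command --increments '[{"linear":[0,0.0025,0],"roll":0,"grip":0},{"linear":[0,0.0025,0.0003],"roll":0,"grip":0},{"linear":[0,0.002,0.0003],"roll":0,"grip":0}]'

```text
clock: 9.48
position: [0.5369, 0.0646, 0.0222]
orientation: [0.353, 0.935, 0.01, 0.028]
contact_force: [-2.6, -2.2, 4.8]
finger_gap: -0.0001
```

```bash
python3 -c "
from h import *; status((39,0,20))"
```

```text
t 9.48 p [0.5369 0.0646 0.0222] gap -0.0001 q [-0.07  0.19  2.06  0.    0.83 -2.49]
box-frame mm 22.6 -1.8 22.2 toolx yaw 138.62 toolz [ 0.06  -0.001 -0.998]
F box -3.37 0.47 4.79
tool delta mm [ 1.8 16.4  2.8]
```

Call:
arm_command --increments '[{"linear":[0,0.0025,0.0003],"roll":0,"grip":0},{"linear":[0,0.0025,0.0003],"roll":0,"grip":0},{"linear":[0,0.002,0.0003],"roll":0,"grip":0}]'

```text
clock: 9.73
position: [0.5415, 0.0692, 0.0218]
orientation: [0.352, 0.936, 0.008, 0.028]
contact_force: [-3.4, -3.6, 5.8]
finger_gap: -0.0002
```

```bash
python3 chk.py 8
```

```text
t 9.73 p [0.5415 0.0692 0.0218] gap -0.0002 q [-0.06  0.2   2.05 -0.    0.83 -2.48]
box-frame mm 29.1 -2.2 21.8 toolx yaw 138.71 toolz [ 0.058 -0.004 -0.998]
F box -4.96 0.13 5.81
side -48 [(-60, 44.3), (-52, 48.1), (-44, 48.2), (-36, 47.3), (-28, 47.0), (-20, 47.8), (-12, 47.7), (-4, 47.7), (4, 47.6), (12, 48.3), (20, 48.1), (28, 46.9), (36, 47.3), (44, 48.9), (52, 51.5), (60, 54.5), (68, 54.5)]
side -12 [(-52, 46.4), (-44, 48.0), (-36, 47.9), (-28, 47.4), (-20, 47.9), (-12, 47.7), (-4, 47.5), (4, 47.5), (12, 57.8), (20, 58.2)]
side 30 [(-60, 48.1), (-52, 47.4), (-44, 47.8), (-36, 47.7), (-28, 48.6), (-20, 46.8), (-12, 47.0), (-4, 47.6), (4, 47.7), (12, 47.5), (20, 47.2), (28, 48.1), (36, 46.3), (44, 47.3), (52, 48.7)]
top -48 [(-52, 46.6), (-44, 46.8), (-36, 47.7), (-28, 47.4), (-20, 47.8), (-12, 48.3), (-4, 47.6), (52, 49.5), (60, 55.8), (68, 54.9)]
top -12 [(-52, 48.1), (-44, 47.8), (-36, 46.9)]
top 30 [(12, 47.3)]
```

View pics/side8.png

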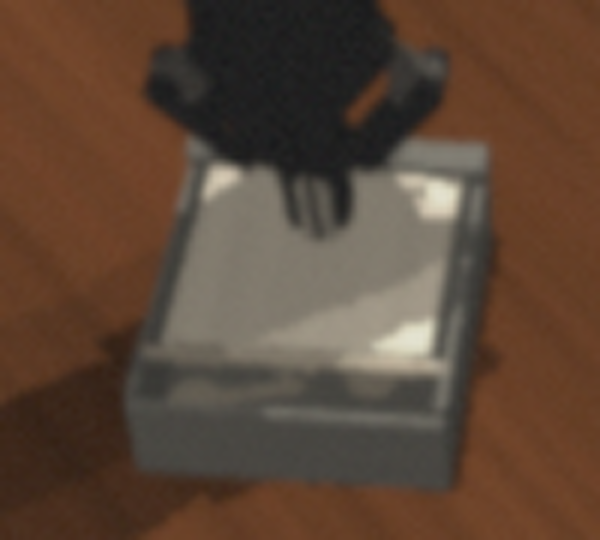

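Call:
arm_command --increments '[{"linear":[0,0.0018,0.0001],"roll":0,"grip":0},{"linear":[0,0.0018,0.0001],"roll":0,"grip":0},{"linear":[0,0.0015,0.0001],"roll":0,"grip":0}]'

```text
clock: 10.08
position: [0.545, 0.0726, 0.0218]
orientation: [0.352, 0.936, 0.008, 0.027]
contact_force: [-3.0, -2.2, 4.1]
finger_gap: 0.0001
```

```bash
python3 chk.py 9
```

```text
t 10.08 p [0.545  0.0726 0.0218] gap 0.0001 q [-0.05  0.21  2.04 -0.    0.83 -2.47]
box-frame mm 33.9 -2.6 21.8 toolx yaw 138.76 toolz [ 0.057 -0.005 -0.998]
F box -3.7 0.78 4.05
side -48 [(-60, 47.0), (-52, 47.0), (-44, 48.3), (-36, 48.3), (-28, 48.6), (-20, 47.8), (-12, 48.4), (-4, 46.4), (4, 47.4), (12, 46.5), (20, 48.2), (28, 47.0), (36, 47.2), (44, 48.9), (52, 52.4), (60, 53.2), (68, 54.6)]
side -12 [(-52, 46.7), (-44, 48.2), (-36, 47.6), (-28, 47.4), (-20, 48.1), (-12, 47.7), (-4, 48.1), (4, 47.8), (12, 47.8), (20, 58.3), (28, 49.8)]
side 30 [(-60, 45.0), (-52, 47.5), (-44, 48.9), (-36, 48.0), (-28, 48.1), (-20, 47.7), (-12, 47.8), (-4, 47.3), (4, 47.8), (12, 46.6), (20, 47.6), (28, 47.5), (36, 48.1), (44, 47.4), (52, 49.1), (60, 47.3)]
top -48 [(-52, 48.0), (-44, 48.4), (-36, 46.3), (-28, 48.1), (-20, 47.4), (-12, 46.6), (-4, 48.0), (4, 47.4), (60, 55.6), (68, 55.1)]
top -12 [(-52, 48.4), (-44, 47.1), (-36, 47.4), (-28, 45.3)]
top 30 []
```

View pics/side9.png

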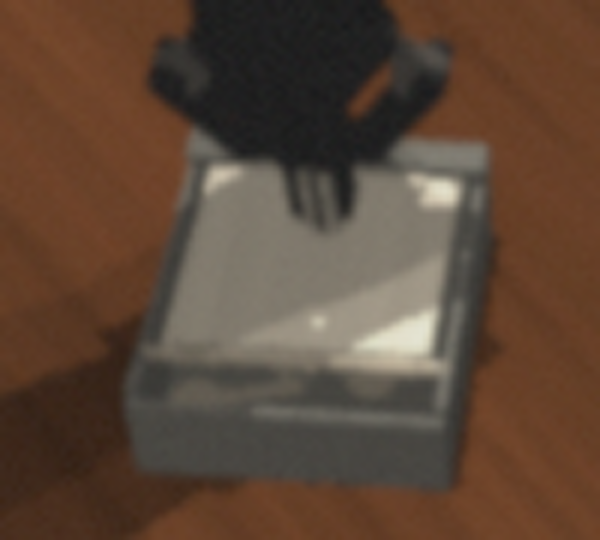

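```bash
python3 - <<'E'
from h import *
def g(t,a,b):
    D=np.load(f"pics/side{t}.npz"); P=D["p"].astype(float).sum(-1)
    # brightness profile along box x at z=48, for some y
    for y in (-40,-30,30,40):
        xs=np.arange(-75,-35,2.); e=np.array([np.cos(YAW),np.sin(YAW)]);n=np.array([-e[1],e[0]])
        W=np.array([np.r_[CTR+e*x/1e3+n*y/1e3,.048] for x in xs]); q=proj("side",W).round().astype(int)
        print(t,y,[int(P[v,u]) for u,v in q])
print(np.arange(-75,-35,2))
for t in (7,8,9): g(t,0,0)
for t in (7,8,9):print(t,[boxf(ray("side",(225+u/6-.4,210+v/6-.4),.048))[:2].round(1) for u,v in dict([(7,[(200,378),(400,385)]),(8,[(200,352),(400,362)]),(9,[(200,352),(400,362)])])[t]])
E
```

```text
[-75 -73 -71 -69 -67 -65 -63 -61 -59 -57 -55 -53 -51 -49 -47 -45 -43 -41
 -39 -37]
7 -40 [262, 304, 312, 418, 494, 494, 489, 489, 447, 440, 450, 436, 436, 439, 440, 440, 443, 441, 441, 436]
7 -30 [256, 232, 289, 322, 378, 378, 388, 400, 400, 437, 448, 455, 451, 451, 449, 447, 447, 436, 436, 428]
7 30 [263, 276, 276, 291, 291, 294, 311, 313, 347, 347, 351, 356, 356, 355, 355, 351, 353, 353, 354, 354]
7 40 [253, 275, 275, 292, 300, 300, 302, 305, 337, 360, 360, 367, 367, 365, 366, 366, 366, 366, 366, 369]
8 -40 [245, 211, 210, 226, 259, 259, 270, 270, 277, 331, 339, 441, 441, 515, 529, 529, 573, 621, 621, 611]
8 -30 [257, 210, 210, 217, 248, 248, 263, 274, 274, 294, 371, 394, 477, 477, 471, 453, 453, 452, 452, 463]
8 30 [274, 271, 271, 265, 265, 240, 216, 212, 230, 230, 272, 293, 293, 296, 296, 321, 346, 346, 357, 357]
8 40 [260, 267, 267, 259, 230, 230, 206, 212, 219, 257, 257, 286, 286, 296, 318, 318, 354, 354, 365, 365]
9 -40 [245, 209, 205, 224, 258, 258, 269, 269, 281, 333, 337, 443, 443, 515, 532, 532, 577, 641, 641, 651]
9 -30 [258, 216, 206, 215, 246, 246, 260, 274, 274, 293, 369, 392, 477, 477, 488, 528, 528, 588, 588, 582]
9 30 [271, 270, 270, 265, 265, 242, 215, 213, 236, 236, 283, 325, 325, 331, 331, 332, 348, 348, 357, 357]
9 40 [262, 268, 268, 251, 227, 227, 211, 212, 223, 259, 259, 289, 289, 292, 315, 315, 354, 354, 364, 364]
7 [array([-64. ,  33.5]), array([-61.1, -47.6])]
8 [array([-49.8,  36.2]), array([-48.6, -45.8])]
9 [array([-49.8,  36.2]), array([-48.6, -45.8])]
```

View pics/top9.png

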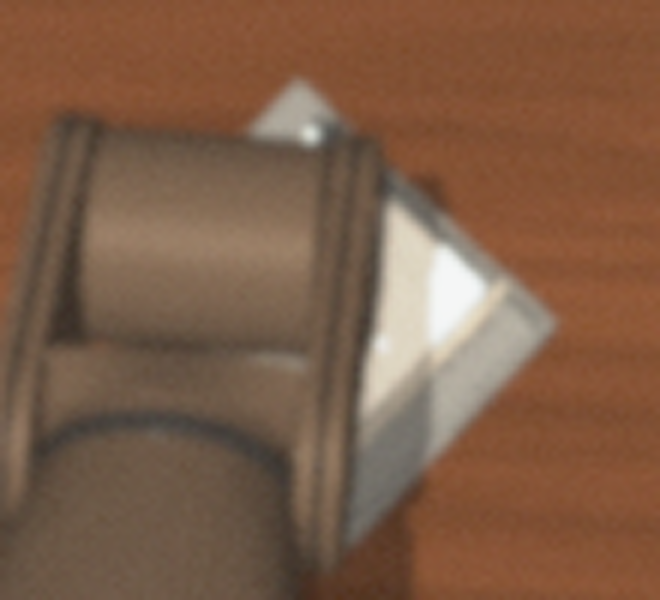

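Call:
arm_command --increments '[{"linear":[0,0.0018,0],"roll":0,"grip":0},{"linear":[0,0.0018,0],"roll":0,"grip":0},{"linear":[0,0.0015,0],"roll":0,"grip":0}]'

```text
clock: 10.43
position: [0.5487, 0.0765, 0.0219]
orientation: [0.352, 0.936, 0.008, 0.028]
contact_force: [-2.0, -2.4, 4.3]
finger_gap: -0.0
```

```bash
python3 -c "
from h import *; status((39,0,20))"
```

```text
t 10.43 p [0.5487 0.0765 0.0219] gap -0.0 q [-0.04  0.22  2.03 -0.    0.83 -2.46]
box-frame mm 39.3 -2.7 21.9 toolx yaw 138.74 toolz [ 0.057 -0.005 -0.998]
F box -3.1 -0.12 4.31
tool delta mm [ 2.8 -0.4  1.8]
```

Call:
arm_command --increments '[{"linear":[0,0.0012,0],"roll":0,"grip":0},{"linear":[0,0.0012,0],"roll":0,"grip":0}]'

```text
clock: 10.6
position: [0.5486, 0.0771, 0.0213]
orientation: [0.351, 0.936, 0.005, 0.026]
contact_force: [-5.1, -7.3, 6.0]
finger_gap: 0.0002
```

```bash
python3 chk.py 10 | head -4
```

```text
t 10.6 p [0.5486 0.0771 0.0213] gap 0.0002 q [-0.04  0.23  2.03 -0.01  0.84 -2.46]
box-frame mm 39.7 -2.3 21.3 toolx yaw 138.88 toolz [ 0.052 -0.009 -0.999]
F box -8.88 -1.04 6.03
side -48 [(-60, 45.3), (-52, 47.7), (-44, 48.1), (-36, 48.1), (-28, 48.5), (-20, 46.8), (-12, 46.9), (-4, 47.0), (4, 47.5), (12, 48.2), (20, 47.2), (28, 46.6), (36, 46.8), (44, 47.7), (52, 52.3), (60, 54.3), (68, 55.4)]
```

View pics/side10.png

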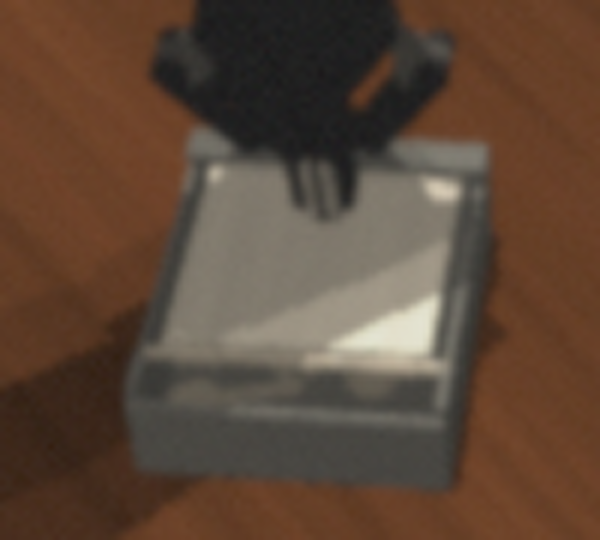

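Call:
arm_command --increments '[{"linear":[0,-0.0005,-0.004],"roll":0,"grip":0},{"linear":[0,-0.001,-0.01],"roll":0,"grip":0},{"linear":[0,-0.005,-0.02],"roll":0,"grip":0},{"linear":[0,-0.01,-0.03],"roll":0,"grip":0},{"linear":[0,-0.03,-0.03],"roll":0,"grip":0},{"linear":[0,-0.035,-0.02],"roll":0,"grip":0},{"linear":[0,-0.035,0],"roll":0,"grip":0},{"linear":[0,-0.03,0],"roll":0,"grip":0},{"linear":[0,0,0],"roll":0,"grip":0},{"linear":[0,0,0],"roll":0,"grip":0}]'

```text
clock: 11.53
position: [0.4456, -0.0316, 0.1372]
orientation: [0.35, 0.936, 0.01, 0.031]
contact_force: [0.7, 0.3, -0.4]
finger_gap: -0.0002
```

```bash
python3 chk.py 11; python3 - <<'E'
from h import *
D=np.load("pics/side11.npz"); P=D["p"].astype(float).sum(-1)
for n in ("side","top"):
    for t in (0,11):
        D=np.load(f"pics/{n}{t}.npz"); W=cloud(n,D["d"]); B=boxf(W)
        t_=W[(B[...,2]>30)&(B[...,2]<65)&(abs(B[...,0])<90)&(abs(B[...,1])<80)]
        import cv2; print(n,t,cv2.minAreaRect((t_[:,:2]*1000).astype(np.float32)))
E
```

```text
t 11.53 p [ 0.4456 -0.0316  0.1372] gap -0.0002 q [-0.31 -0.21  2.22  0.02  1.07 -2.74]
box-frame mm -110.0 2.1 137.2 toolx yaw 138.88 toolz [ 0.066 -0.002 -0.998]
F box 0.71 -0.35 -0.43
side -48 [(-52, 46.2), (-44, 47.9), (-36, 48.1), (-28, 48.8), (-20, 48.8), (-12, 48.8), (-4, 49.3), (4, 49.7), (12, 49.9), (20, 49.5), (28, 50.3), (36, 50.0), (44, 51.7), (52, 54.7), (60, 54.4), (68, 54.5)]
side -12 [(-60, 46.7), (-52, 46.9), (-44, 47.6), (-36, 48.0), (-28, 48.8), (-20, 48.8), (-12, 49.1), (-4, 49.3), (4, 49.7), (12, 49.6), (20, 49.8), (28, 49.8), (36, 50.8), (44, 52.0), (52, 55.2), (60, 55.5), (68, 55.3)]
side 30 [(-60, 45.7), (-52, 46.2), (-44, 48.1), (-36, 48.1), (-28, 48.9), (-20, 49.0), (-12, 47.4), (68, 55.5)]
top -48 [(-52, 49.4), (-44, 46.9), (-36, 48.4), (-28, 48.3), (-20, 49.7), (-12, 48.4), (-4, 48.1), (4, 48.9), (12, 48.7), (20, 49.3), (28, 49.4), (36, 50.2), (44, 51.2), (52, 53.4), (60, 54.3), (68, 55.4), (76, 53.6)]
top -12 [(-52, 44.7), (-44, 48.5), (-36, 48.5), (-28, 48.6), (-20, 48.6), (-12, 47.8), (-4, 49.5), (4, 48.8), (12, 48.9), (20, 49.4), (28, 49.4), (36, 49.6), (44, 51.3), (52, 54.3), (60, 55.0), (68, 54.6)]
top 30 [(-52, 48.2), (-44, 48.2), (-36, 47.4), (-28, 49.4), (-20, 47.5), (-12, 48.6), (-4, 48.7), (4, 49.6), (12, 49.4), (20, 49.8), (28, 49.9), (36, 49.7), (44, 50.3), (52, 51.6), (60, 54.9), (68, 53.9), (76, 53.5)]
side 0 ((521.3006591796875, 48.712120056152344), (156.2000732421875, 132.66555786132812), 48.57674789428711)
side 11 ((521.9459838867188, 47.81830596923828), (155.36143493652344, 132.6250457763672), 47.7225456237793)
top 0 ((521.29345703125, 50.4171142578125), (150.6882781982422, 131.84649658203125), 48.082767486572266)
top 11 ((521.311279296875, 50.15473937988281), (150.1450653076172, 131.8724365234375), 47.85542297363281)
```

View pics/side11.png

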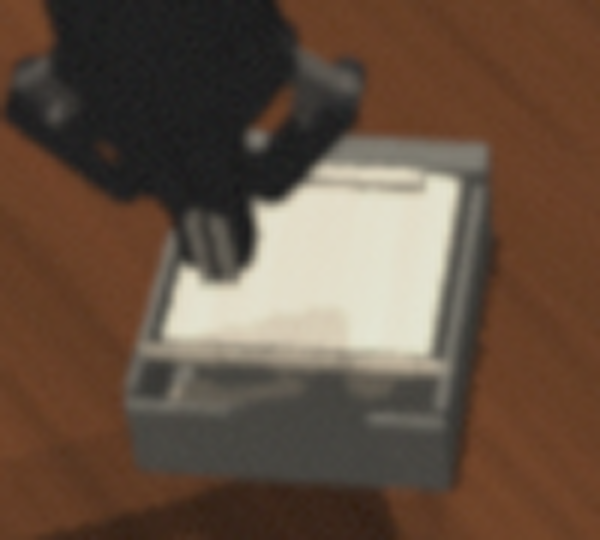

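View pics/top11.png

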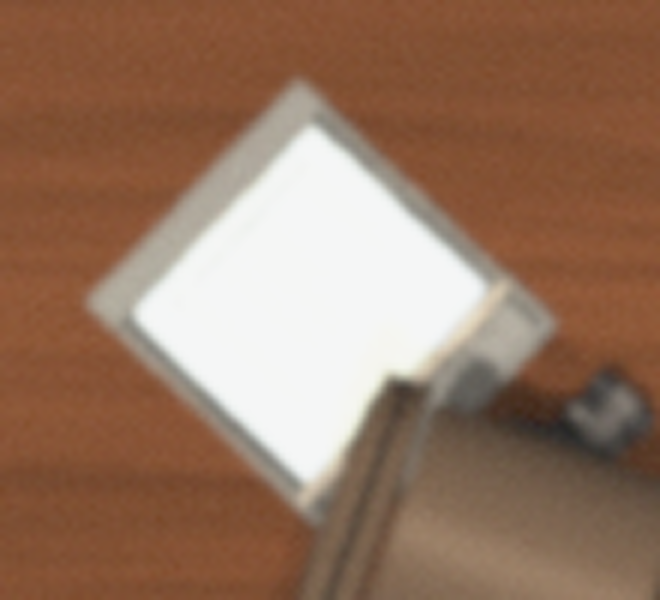

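```bash
python3 -c "
from h import *; ticket.hand_in(); status()"
```

```text
the job is handed in; nothing more can be done
the job is handed in; nothing more can be done
```

The key box is shut. I folded the flap down with the closed fingertips on its outer face, then pushed it home under the lip. I handed the job in at about 11.6 s on the clock, with the arm backed away.

**How it went:**
- **First attempt:** The first push landed on or past the ridge. Both the side and wrist cameras showed the real fingertips about 29 mm behind the reported TCP. I backed off, allowed for that, and pushed again on the hinge side of the ridge.
- **Sliding:** Friction under the fingertips carried the flap most or all of the way home. The final push on the ridge met a hard stop where the home position was expected, at about 9 N forward, with 6 N pressing down.

**Last checks, after letting go:**
- **Flap:** It stayed shut. Its face rises from 48 mm above the shelf near the hinge to about 50–51 mm near the lip, so the spring is holding it up against the lip.
- **Slide:** Brightness profiles in the side pictures gave about 16 mm, which is fully home. My rougher reading of the flap's rear edge gave about 13–14 mm. I relied on the hard stop to settle the difference.
- **Box:** Fits before and after agree within about 1 mm and 1°, which is camera noise, so I saw no sign of it being shoved, even though the last push exceeded 5 N.
- **Bystanders:** The kettlebell, flask and bowl were not approached, and I did not measure them again.

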